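# Clear the sliding-jaw clamp and lock the tea caddy in it

### The arm

A 6-joint arm with a two-finger parallel gripper is mounted at the origin on the work surface. World frame = base frame: x ahead of the robot, y to its left, z up, the work surface at z = 0. Lengths are in m, angles in rad, forces in N, time in s.
With the tool pointing down it reaches from about 0.375 to 0.9 m from the base axis. Payload 3.1 kg.
Tool frame: the origin (TCP) lies between the finger pads; the fingertips stand 8 mm ahead of it and the grasp point (between the pads) lies 11 mm behind it; z points along the fingers, y is the line along which they close (so a half turn about z gives the same grasp; the last joint's range is limited). The gripper opens to 87 mm and grips with 3 to 60 N. Pads are 19 mm wide; open, the fingers measure 117 mm over their backs; the gripper's body (75 mm by 190 mm) begins 51 mm behind the grasp point.
Start: joints at [-1.454, 0.527, 1.433, -0, 1.181, -0.178], TCP at [0.182, -0.598, 0.231] pointing down, gripper open.
Joint ranges: [-3.08, 3.08], [-0.75, 2.2], [0.22, 2.44], [-1.43, 4.57], [0, 2.65], [-2.85, 2.85]. Speed limits (rad/s): [2.79, 2.79, 3.14, 3.14, 3.14, 3.14].

### API

Orientations are given as a unit quaternion [x, y, z, w].
In Python, from rig import robot gives the robot as it stands.
- The arm moves only by the tool move_arm, never from a script. Its argument "motion" is text: rows parted by semicolons, each of 5 numbers parted by spaces: the opening, from -1 (shut) to 1 (fully open), then the shift along the tool's x, y, z normalised to -1 to 1, where 1 is 0.2 m, then the turn about the tool's z normalised to -1 to 1, where 1 is pi rad. A call has 1 to 12 rows; each row is the pose to reach, as a shift and turn from the pose commanded when the call began, along the tool's axes at that moment, turning the shorter way round; what a row does not reach only later rows make up. A row lasts 1/12 s, in which the tool goes at most 41.7 mm and 7.16 degrees, less where a joint would pass 70% of its speed; a pose out of reach is approached as far as the arm can. A call with a number of a shift or a turn outside -1 to 1 is refused whole. A call with a gripper value outside its range is refused whole. The fingers move at their own pace and stop on an object; "newtons" is the grip in N (left out, the last holds). Time passes only in rows, so rows that repeat a pose let the fingers close. It gives the time, the measured TCP pose, the force, the opening and the grip force at its end, in the units of the state.
- robot.get_obs(): the state, without advancing time (a new reading comes with each control period).
- robot.camera(name): name is "scene" or "side" or "wrist"; returns (picture, depth): 400x640x3 uint8, red, green, blue; 400x640 float32, m along the optical axis (not along the pixel's ray), 0 where there is no reading.
- robot.camera_model(name): a dict with "mtx" (3x3 intrinsics, pixels), "position" and "attitude" of the camera in the world. Camera axes: x right, y down, z forward; pixel columns grow to the right and rows downward; lengths in m; the calibration is good to about 2 mm. The wrist camera is an equidistant fisheye: a pixel r from the principal point sees the ray r / f radians off the axis. A picture is of the moment at which its call begins: read the wrist's pose just before it. camera_model takes no time and is no camera call; for the wrist camera it gives the pose at the moment of the call.
- robot.hand_in(): hands the job in; it is judged then, once.
The state is a dict: "time": time; "q": joint angles; "joint_velocities": joint speeds; "joint_torque": joint torques, N m; "position": TCP position; "tool_rot": TCP orientation; "ft_force": force on the tool from outside, world axes, zero at the start; "moment": the same for the moment, N m; "grip_width": finger opening in m; "grip_force": force on a finger pad.
Only numpy, scipy, OpenCV 4.12 (cv2) and the standard library are available. Lean on these libraries where they do the work, as an engineer would, in place of code of your own. Each camera call takes 0.05 s, during which the arm holds its last target. There are 200 camera calls.

### The job

Get the wooden clamp ready for polishing: turn its brass knob anticlockwise to free the sliding jaw and draw the jaw fully open; then, with the brush and never with the fingers, sweep every bamboo offcut off the bed into the catch tray along its far edge, and stand the brush upright back in its rest. Then stand the round aluminium caddy on the bed between cheek and jaw, about the middle of their faces, slide the jaw up snug against it with the other side against the fixed cheek, and turn the knob clockwise until it is tight. Leave the bowl, the whisk and the scoop where they are.

Things in the scene. Friction and masses are not known exactly. Their poses are not given: they have to be found in the camera images.
- clamp: Fixed wooden clamp. Origin on the board, z=0; x away from robot towards the tray, y = jaw opening way. In mm: pale bed x -80..80, y -125..140, top z 50, both long edges open. Cedar cheek x -60..50, face at y -100 looking +y, top z 100. Catch tray beyond the bed: inside x 80..194, y -119..134, floor z 6, walls to z 60; offcuts may heap up in it.
- jaw (a joint): Sliding jaw (m): clear gap between the cheek's face and the jaw's face, 0 to 0.160 (fully open). Jaw face x -60..50 mm in the clamp frame; jaw and dark carriage reach 75 mm further in +y, top at z 104 mm. Slides with about 2 N when the knob is free, held when it is tight.
- knob (a joint): Clamp knob on top of the jaw carriage, vertical axis (rad): 0 = free, 1.5 = stop, fully tight; clockwise seen from above tightens. The clamp begins to bite at about 0.85 and counts as tight above 1.2, as free below 0.4. It stays where it is left.
- knob_grip (a point): On the knob's axis, 134 mm above the board, where to grip its brass bar (56 long, 15 thick, 30 mm tall, top 13 mm above this point; carriage top 30 mm below it). Site x runs along the bar: clamp x at knob 0, turned clockwise by the knob value. Lies 42 mm in +y from the jaw's face. The bar is also the handle for sliding the jaw.
- bed (a point): Point on top of the bed, 30 mm from the cheek's face, in the middle of the bed's depth: where the caddy's underside centre belongs. Axes as the clamp's.
- rest: Fixed shallow cedar rest tray for the brush, 62 x 142 x 14 mm outside, walls and floor 5 mm. Origin under its centre, long side along y.
- brush: Bench brush, standing bristles down. Origin in the centre of its underside, length along y. Bristles 26 x 100 mm, 42 mm tall, stiff; above them a wooden back 30 x 104 mm up to z = 56 mm, then a handle bar 20 mm thick (x), 70 mm long (y), from z = 55 to 95 mm, to be gripped across x.
- caddy: Round plain aluminium tea caddy, 60 mm diameter, 55 mm tall, 220 g, upright. Origin in the centre of its underside.
- offcut1: Split-bamboo offcut, 24 x 56 x 20 mm (x, y, z), 30 g, lying on the bed at the start. Origin in the centre of its underside. May be absent.
- offcut2: Split-bamboo offcut, 24 x 56 x 20 mm (x, y, z), 30 g, lying on the bed at the start. Origin in the centre of its underside. May be absent.
- offcut3: Split-bamboo offcut, 24 x 56 x 20 mm (x, y, z), 30 g, lying on the bed at the start. Origin in the centre of its underside. May be absent.
- offcut4: Split-bamboo offcut, 24 x 56 x 20 mm (x, y, z), 30 g, lying on the bed at the start. Origin in the centre of its underside. May be absent.
- bowl: Cream porcelain tea bowl, 116 mm across, 70 mm tall, bystander. Origin under its centre.
- whisk: Bamboo whisk on its blue ceramic form, 64 mm across, 120 mm tall, bystander. Origin under its centre.
- scoop: Chestnut-wood scoop, 34 x 185 x 12 mm, lying along its y, bystander. Origin at the underside.
Not all that is in view belongs to the job. What is shaped like the brush but white is not meant. Leave any turquoise look-alike of the offcut2 alone.

How it is judged:
On the way, in this order (a step that is already met when the one before it is completed fails the run):
1. the knob is turned free (value of joint knob below 0.4 rad), for 0.1 s.
2. the jaw is drawn fully open (value of joint jaw above 0.145 m), for 0.1 s.
3. every offcut lies in the catch tray (x of each of offcut1, offcut2, offcut3, offcut4 in the frame of clamp below 0.2 m and y of offcut1 in the frame of clamp between -0.13 and 0.145 m and ((x of offcut1 in the frame of clamp above 0.07 m and z of offcut1 in the frame of clamp below 0.045 m) or (x of offcut1 in the frame of clamp above 0.094 m and z of offcut1 in the frame of clamp below 0.075 m)) and y of offcut2 in the frame of clamp between -0.13 and 0.145 m and ((x of offcut2 in the frame of clamp above 0.07 m and z of offcut2 in the frame of clamp below 0.045 m) or (x of offcut2 in the frame of clamp above 0.094 m and z of offcut2 in the frame of clamp below 0.075 m)) and y of offcut3 in the frame of clamp between -0.13 and 0.145 m and ((x of offcut3 in the frame of clamp above 0.07 m and z of offcut3 in the frame of clamp below 0.045 m) or (x of offcut3 in the frame of clamp above 0.094 m and z of offcut3 in the frame of clamp below 0.075 m)) and y of offcut4 in the frame of clamp between -0.13 and 0.145 m and ((x of offcut4 in the frame of clamp above 0.07 m and z of offcut4 in the frame of clamp below 0.045 m) or (x of offcut4 in the frame of clamp above 0.094 m and z of offcut4 in the frame of clamp below 0.075 m))), for 0.2 s.
4. the brush stands back in its rest, let go (horizontal distance between brush and rest below 0.025 m and height (world z) of brush below 0.02 m and angle between brush's own z axis and vertical below 0.2 rad and contact force between the fingers and brush below 0.1 N), for 0.2 s.
5. the caddy stands on the bed between cheek and jaw (x of caddy in the frame of clamp between -0.035 and 0.035 m and z of caddy in the frame of clamp between 0.045 and 0.055 m and y of caddy in the frame of clamp between -0.074 and 0.03 m and angle between caddy's own z axis and vertical below 0.12 rad), for 0.2 s.
6. the jaw is snug against the caddy and the knob is tight (x of caddy in the frame of clamp between -0.035 and 0.035 m and z of caddy in the frame of clamp between 0.045 and 0.055 m and y of caddy in the frame of clamp between -0.074 and -0.062 m and angle between caddy's own z axis and vertical below 0.12 rad and value of joint jaw between 0.055 and 0.0645 m and value of joint knob above 1.15 rad), for 0.2 s.
At the end, for the whole second after the job is handed in: Offcuts all in the catch tray; brush upright in its rest (within 25 mm of its centre); caddy upright on the bed, within 35 mm of the middle of the faces and 4 mm of the cheek; jaw gap 55 to 64.5 mm; knob above 1.15 rad; all at rest and let go (all of step 3 and all of step 4 and all of step 6 and linear speed of caddy below 0.02 m/s and velocity of joint jaw below 0.005 m/s); the robot touches nothing.
It fails at once if the fingers touch an offcut (contact force between the fingers and offcut1 above 0.5 N or contact force between the fingers and offcut2 above 0.5 N or contact force between the fingers and offcut3 above 0.5 N or contact force between the fingers and offcut4 above 0.5 N).
It fails at once if the bowl, the whisk or the scoop is moved by more than 30 mm or tipped over (distance of any of bowl, whisk, scoop from where it was at the start of the episode above 0.03 m or angle between any of bowl, whisk, scoop's own z axis and vertical above 0.5 rad).
Of offcut1, offcut2, offcut3, offcut4 only 2 to 4 are there at a start; the rules pass over those that are not, and their reading is None.
At some moment in a run one of caddy may be knocked a few centimetres aside while the robot is not near it.
It also fails if it takes over 200 s, if anything falls off the work surface, if the arm or the gripper's body presses on something with over 40 N, if the wrist force passes 120 N, or if a joint passes its speed limit or range.

## Working session

There is one attempt and no reset: what is moved stays moved. The work goes in short steps, Python scripts to look and compute and a tool call to move; the robot and the scene stay as the last step left them, time stands still between calls to the robot, and variables do not carry over. Pictures are saved under pics/ and viewed, at most 14 in all, crops included, and the job is handed in when it is done.

Besides the shell and the picture viewer there is one more tool, called after ">>>" as name(argument=value, ...) on one line, values as JSON. move_arm: Moves the arm, as the interface text tells. Its arguments: {"type":"object","properties":{"motion":{"type":"string"},"newtons":{"type":"number"}},"required":["motion"]}

```bash
mkdir -p pics; ls; python3 - <<'E'
from rig import robot
import cv2,numpy as np
o=robot.get_obs();print({k:np.round(v,3).tolist() for k,v in o.items()})
for n in ["scene","side","wrist"]:
    m=robot.camera_model(n);print(n,{k:np.round(v,4).tolist() for k,v in m.items()})
    p,d=robot.camera(n);cv2.imwrite(f"pics/{n}0.png",p[:,:,::-1]);np.savez(f"pics/{n}0.npz",p=p,d=d)
E
```

```text
pics
{'time': 0.0, 'q': [-1.455, 0.528, 1.434, 0.0, 1.181, -0.179], 'joint_velocities': [-0.0, -0.002, -0.001, -0.001, 0.002, -0.002], 'joint_torque': [-0.001, -44.004, -17.659, 0.063, 0.058, -0.0], 'position': [0.182, -0.597, 0.23], 'tool_rot': [0.989, 0.147, 0.0, -0.001], 'ft_force': [-0.018, -0.843, -0.715], 'moment': [-0.006, -0.003, -0.037], 'grip_force': 0.0, 'grip_width': 0.087}
scene {'mtx': [[362.7933, 0.0, 319.6689], [0.0, 362.7933, 200.8191], [0.0, 0.0, 1.0]], 'position': [1.1401, -0.2112, 0.8141], 'attitude': [0.7607, 0.5359, -0.2165, -0.2953]}
side {'mtx': [[473.9911, 0.0, 322.238], [0.0, 473.9911, 197.3177], [0.0, 0.0, 1.0]], 'position': [-0.2195, 0.7458, 0.807], 'attitude': [-0.3279, 0.8152, -0.4413, 0.1821]}
wrist {'mtx': [[309.7069, 0.0, 324.6235], [0.0, 309.7069, 198.2532], [0.0, 0.0, 1.0]], 'position': [0.2508, -0.5765, 0.3835], 'attitude': [0.7961, -0.5907, -0.0792, 0.1055]}
```

View pics/scene0.png

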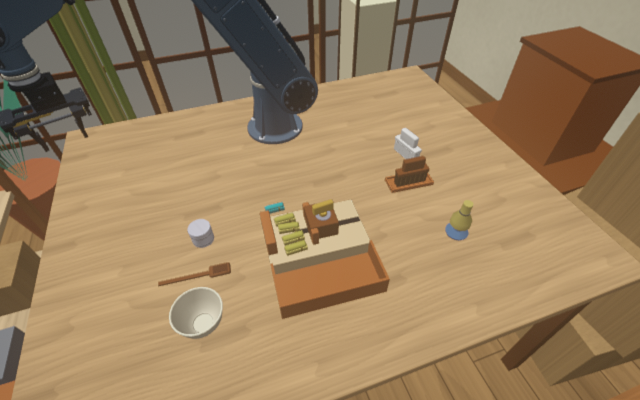

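View pics/side0.png

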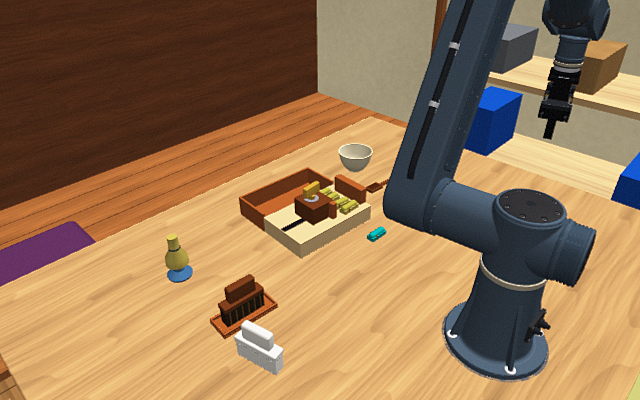

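```bash
cat > h.py <<'E'
from rig import robot
import cv2,numpy as np
from scipy.spatial.transform import Rotation as R
def cloud(n,p=None,d=None):
    m=robot.camera_model(n)
    if p is None: p,d=robot.camera(n)
    K=m["mtx"];v,u=np.mgrid[0:400,0:640]
    x=(u-K[0][2])/K[0][0];y=(v-K[1][2])/K[1][1]
    if n=="wrist":
        r=np.hypot(x,y)+1e-9;t=np.tan(np.minimum(r,1.4));x=x/r*t;y=y/r*t
    P=np.stack([x*d,y*d,d],-1)
    W=P@R.from_quat(m["attitude"]).as_matrix().T+np.array(m["position"])
    W[d<=0]=np.nan
    return p,W
def ortho(p,W,x0,x1,y0,y1,res=.002):
    # rows: x downwards, cols: y ; highest point wins
    ok=np.isfinite(W[...,2])&(W[...,0]>x0)&(W[...,0]<x1)&(W[...,1]>y0)&(W[...,1]<y1)
    w=W[ok];c=p[ok];o=np.argsort(w[:,2]);w=w[o];c=c[o]
    im=np.zeros((int((x1-x0)/res)+1,int((y1-y0)/res)+1,3),np.uint8);h=np.full(im.shape[:2],np.nan)
    i=((w[:,0]-x0)/res).astype(int);j=((w[:,1]-y0)/res).astype(int)
    im[i,j]=c;h[i,j]=w[:,2];return im,h
E
python3 - <<'E'
from h import *
out=[]
for n in ["scene","side"]:
    z=np.load(f"pics/{n}0.npz");p,W=cloud(n,z['p'],z['d'])
    for nm,(a,b) in {"scene":{"caddy":(200,226),"knob":(322,207),"brushtop":(413,161),"table":(150,330),"tq":(275,207)},"side":{"knob":(312,190),"brushtop":(240,288),"table":(330,320),"tq":(377,233)}}[n].items(): print(n,nm,np.round(W[b,a],4))
    im,h=ortho(p,W,.3,1.0,-.4,.45,.0035);out.append(im)
    np.savez(f"pics/o_{n}.npz",W=W,p=p)
big=np.vstack(out);print(big.shape)
cv2.imwrite("pics/ortho0.png",cv2.resize(np.hstack(out),(800,330))[:,:,::-1])
E
```

```text
scene caddy [ 0.448  -0.3201  0.0563]
scene knob [ 0.5655 -0.0121  0.1383]
scene brushtop [0.4484 0.3189 0.096 ]
scene table [ 0.6736 -0.4739  0.0021]
scene tq [ 0.4141 -0.107   0.0163]
side knob [ 0.5516 -0.0046  0.1328]
side brushtop [0.4314 0.3346 0.0908]
side table [0.2861 0.2069 0.001 ]
side tq [ 0.3965 -0.098   0.0182]
(400, 243, 3)
```

View pics/ortho0.png

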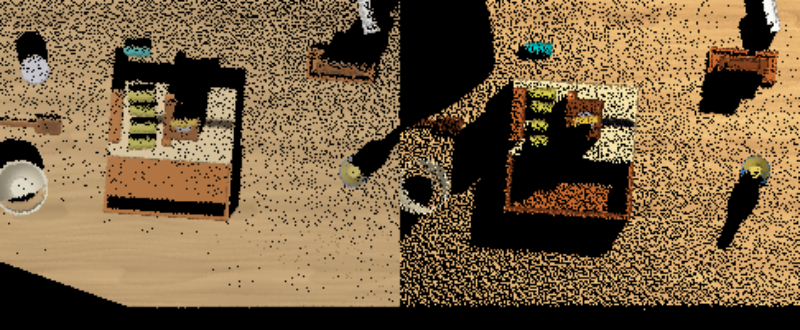

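```bash
python3 - <<'E'
from h import *
S=np.load("pics/o_scene.npz");D=np.load("pics/o_side.npz")
def rect(pts,name):
    (c,s,a)=cv2.minAreaRect((pts[:,:2]*1000).astype(np.float32));print(name,len(pts),"c",np.round(c,1),"size",np.round(s,1),"ang",round(a,2))
for nm,Z in (("scene",S),("side",D)):
    W=Z['W'].reshape(-1,3);p=Z['p'].reshape(-1,3)
    ok=np.isfinite(W[:,2]);W=W[ok];p=p[ok]
    hsv=cv2.cvtColor(p[None],cv2.COLOR_RGB2HSV)[0].astype(int)
    reg=lambda x0,x1,y0,y1,z0,z1:(W[:,0]>x0)&(W[:,0]<x1)&(W[:,1]>y0)&(W[:,1]<y1)&(W[:,2]>z0)&(W[:,2]<z1)
    cl=reg(.40,.85,-.25,.2,.04,.065)
    rect(W[cl],nm+" bed+walls")
    pale=cl&(hsv[:,1]<110)&(hsv[:,2]>150); rect(W[pale],nm+" pale")
    rect(W[reg(.40,.85,-.2,-.13,.092,.106)],nm+" cheek")
    k=reg(.45,.65,-.1,.1,.138,.155);rect(W[k],nm+" knobtop");print(np.round(W[k].mean(0),4))
    k=reg(.45,.65,-.1,.1,.098,.109);rect(W[k],nm+" jawtop")
    k=reg(.4,.55,.25,.42,.09,.10);
    k&=~((hsv[:,1]<60)&(hsv[:,2]>150));rect(W[k],nm+" brush top");print(np.round(W[k].mean(0),4))
    k=reg(.36,.55,.2,.42,.004,.03)&(hsv[:,1]>120)&((hsv[:,0]<10)) ;rect(W[k],nm+" rest?")
    k=reg(.35,.55,-.4,-.25,.045,.065);
    if k.sum()>5: rect(W[k],nm+" caddy");print(cv2.minEnclosingCircle((W[k][:,:2]*1000).astype(np.float32)))
    # offcuts
    g=reg(.4,.65,-.2,0,.06,.08)&(hsv[:,0]>20)&(hsv[:,0]<38)&(hsv[:,1]>100)
    q=W[g];im=np.zeros((250,200),np.uint8);im[((q[:,0]-.4)*1000).astype(int),((q[:,1]+.2)*1000).astype(int)]=255
    im=cv2.morphologyEx(im,cv2.MORPH_CLOSE,np.ones((5,5)))
    for c in cv2.findContours(im,cv2.RETR_EXTERNAL,cv2.CHAIN_APPROX_NONE)[0]:
        if cv2.contourArea(c)>100:
            (cc,s,a)=cv2.minAreaRect(c);print(" offcut",cc[1]+400,cc[0]-200,np.round(s,1),round(a,1))
E
```

```text
scene bed+walls 4095 c [617.7 -37.8] size [265.6 283.3] ang 86.03
scene pale 2366 c [557.8 -34.1] size [264.8 163.9] ang 86.2
scene cheek 341 c [ 545.8 -153.4] size [ 24.8 111.7] ang 86.36
scene knobtop 130 c [559.6  -9.6] size [16.3 54.2] ang 4.0
[ 0.5617 -0.0105  0.1444]
scene jawtop 515 c [555.5 -13.2] size [ 74.9 109.3] ang 85.94
scene brush top 120 c [442.5 325.7] size [69.6 22.8] ang 85.69
[0.4451 0.3239 0.0964]
scene rest? 0 c [0. 0.] size [0. 0.] ang 0.0
scene caddy 344 c [ 447.9 -326.3] size [59.9 57.6] ang 57.22
((447.4530944824219, -326.528076171875), 31.19244384765625)
 offcut 601.5 -98.5 [55. 25.] 0.0
 offcut 572.2668304443359 -95.83665466308594 [19.9 55.7] 87.1
 offcut 535.5793609619141 -98.18049621582031 [54.3 20.6] 6.5
 offcut 504.5 -101.5 [19. 53.] 90.0
side bed+walls 3031 c [616.7 -35.9] size [272.8 286.7] ang 86.54
side pale 1368 c [557.9 -30.3] size [263.1 164.6] ang 86.51
side cheek 218 c [ 540.3 -149.5] size [ 31.1 110.8] ang 86.21
side knobtop 89 c [556.   -6.2] size [16.3 59.9] ang 6.8
[ 0.5544 -0.0036  0.1438]
side jawtop 399 c [546.8  -9.7] size [77.9 94. ] ang 84.6
side brush top 243 c [438.5 330.3] size [68.6 22.1] ang 87.98
[0.4368 0.3319 0.0969]
side rest? 63 c [432.5 330.4] size [141.9  57.8] ang 81.12
 offcut 563.1389465332031 -101.1455078125 [31.6 15.6] 10.8
 offcut 526.859992980957 -98.47999572753906 [44.  21.1] 8.1
 offcut 497.5 -96.5 [23. 57.] 90.0
```

```bash
cat >> h.py <<'E'
C0=np.array([.5573,-.0397]);YAW=np.deg2rad(-3.8)
def clampw(x,y): # clamp frame (m) -> world xy
    c,s=np.cos(YAW),np.sin(YAW);return C0+[c*x-s*y,s*x+c*y]
def wclamp(w):
    c,s=np.cos(YAW),np.sin(YAW);d=np.asarray(w)[...,:2]-C0;return np.stack([c*d[...,0]+s*d[...,1],-s*d[...,0]+c*d[...,1]],-1)
def plan(pos,yawy=None):
    """world TCP target, world angle (deg, mod 180) of the closing line -> move numbers"""
    o=robot.get_obs();M=R.from_quat(o["tool_rot"]).as_matrix()
    s=M.T@(np.array(pos)-o["position"])/.2
    a=np.degrees(np.arctan2(M[1,1],M[0,1]));t=0
    if yawy is not None: t=-((yawy-a+90)%180-90)/180
    print("t",round(o["time"],2),"pos",np.round(o["position"],4),"yaw",round(a,2),"F",np.round(o["ft_force"],1),"w",round(o["grip_width"],4),"grip",round(o["grip_force"],1),"q6",round(o["q"][5],2))
    print("SHIFT",np.round(s,4),"TURN",round(t,4));return s,t
E
python3 - <<'E'
from h import *
p=np.load("pics/scene0.npz")['p']
a=cv2.resize(p[180:320,250:400],None,fx=2.6,fy=2.6);b=cv2.resize(p[120:200,370:450],None,fx=4.55,fy=4.55)
cv2.imwrite("pics/crop.png",np.hstack([a,b[:364]])[:,:,::-1])
plan([.4,-.3,.23]);plan([.558,-.008,.2],5)
E
```

```text
t 0.15 pos [ 0.1816 -0.5975  0.2298] yaw -73.11 F [-0.7 -0.8 -0.2] w 0.0873 grip 0.0 q6 -0.18
SHIFT [ 1.4772e+00 -1.1058e+00  1.2000e-03] TURN 0
t 0.15 pos [ 0.1816 -0.5975  0.2298] yaw -73.11 F [-0.7 -0.8 -0.2] w 0.0873 grip 0.0 q6 -0.18
SHIFT [ 2.6573 -2.273   0.1535] TURN -0.4339
```

View pics/crop.png

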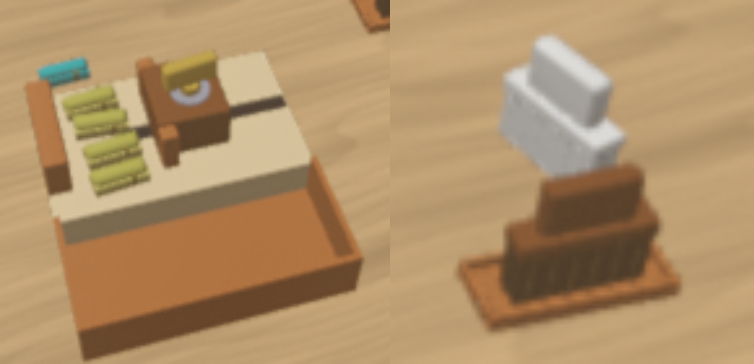

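Candidates: the brown brush in its rest (410,172) against a white look-alike (407,143), so brown. Four yellow-green offcuts (285–295, 218–246) against a turquoise piece (275,208), so the yellow ones. There is one brass knob bar (322,207) and one caddy (200,233).

>>> move_arm(motion="1 0.886 -0.758 0 0;1 0.886 -0.758 0 0;1 0.886 -0.758 0 0;1 0.886 -0.758 0 0;1 0.886 -0.758 0 0;1 0.886 -0.758 0 0;1 0.886 -0.758 0 0", newtons=40)

```text
time: 0.73
position: [0.3086, -0.3956, 0.2302]
tool_rot: [0.989, 0.149, 0.0, -0.003]
ft_force: [-0.5, -0.5, 0.2]
grip_width: 0.087
grip_force: 0.0
```

>>> move_arm(motion="1 0.886 -0.758 0 0;1 0.886 -0.758 0 0;1 0.886 -0.758 0 0;1 0.886 -0.758 0 0;1 0.886 -0.758 0 0;1 0.886 -0.758 0 0;1 0.886 -0.758 0 0")

```text
time: 1.32
position: [0.4342, -0.2016, 0.2305]
tool_rot: [0.989, 0.149, 0.0, -0.001]
ft_force: [-0.0, -0.8, -0.2]
grip_width: 0.0871
grip_force: 0.0
```

>>> move_arm(motion="1 0.886 -0.758 0 -0.434;1 0.886 -0.758 0 -0.434;1 0.886 -0.758 0 -0.434;1 0.886 -0.758 0 -0.434;1 0.886 -0.758 0 -0.434;1 0.886 -0.758 0 -0.434;1 0.886 -0.758 0 -0.434;1 0.886 -0.758 0 -0.434;1 0.886 -0.758 0 -0.434;1 0.886 -0.758 0 -0.434;1 0.886 -0.758 0 -0.434;1 0.886 -0.758 0 -0.434")

```text
time: 2.32
position: [0.5584, -0.0098, 0.2303]
tool_rot: [0.675, 0.738, -0.0, 0.0]
ft_force: [0.5, 0.6, 0.2]
grip_width: 0.0871
grip_force: 0.0
```

```bash
python3 - <<'E'
from h import *
p,W=cloud("wrist")
cv2.imwrite("pics/wrist1.png",p[:,:,::-1])
W=W.reshape(-1,3);ok=np.isfinite(W[:,2]);W=W[ok]
def reg(x0,x1,y0,y1,z0,z1): return W[(W[:,0]>x0)&(W[:,0]<x1)&(W[:,1]>y0)&(W[:,1]<y1)&(W[:,2]>z0)&(W[:,2]<z1)]
for n,k in (("knobtop",reg(.5,.62,-.07,.06,.138,.155)),("jawtop",reg(.4,.7,-.1,.12,.099,.109)),("bed",reg(.4,.7,-.25,.15,.045,.056)),("cheek",reg(.4,.7,-.25,-.1,.095,.105))):
    if len(k): print(n,len(k),cv2.minAreaRect((k[:,:2]*1000).astype(np.float32)),k[:,2].mean())
plan([.558,-.008,.123],5)
E
```

```text
knobtop 1221 ((558.8679809570312, -5.957859039306641), (15.307716369628906, 54.89397048950195), 3.4414336681365967) 0.1459432321559641
jawtop 5536 ((555.1422119140625, -10.991046905517578), (75.7215347290039, 109.18153381347656), 85.93885803222656) 0.10346241905552515
bed 16136 ((593.3138427734375, -33.95771789550781), (265.32281494140625, 231.25682067871094), 86.05677795410156) 0.049720708152588146
cheek 1057 ((543.3782348632812, -149.5371551513672), (26.931272506713867, 107.24554443359375), 87.6736068725586) 0.09898646671302548
t 2.37 pos [ 0.5584 -0.0097  0.2303] yaw 4.81 F [ 1.2 -0.5  0.1] w 0.0872 grip 0.0 q6 -0.3
SHIFT [ 0.0089 -0.0014  0.5367] TURN -0.001
```

View pics/wrist1.png

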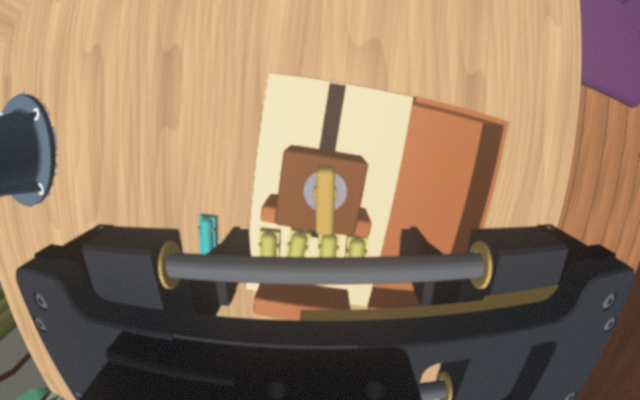

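The wrist view shows the brass bar at (325,200), running nearly along the jaw's travel, so the knob is tight. Offcuts are at (270–357,245). The measurement agrees with the earlier one, so I'll descend and grip.

>>> move_arm(motion="1 0.016 0.001 0.2 0.007;1 0.016 0.001 0.4 0.007;1 0.016 0.001 0.537 0.007;1 0.016 0.001 0.537 0.007;-1 0.016 0.001 0.537 0.007;-1 0.016 0.001 0.537 0.007;-1 0.016 0.001 0.537 0.007;-1 0.016 0.001 0.537 0.007;-1 0.016 0.001 0.537 0.007;-1 0.016 0.001 0.537 0.007;-1 0.016 0.001 0.537 0.007;-1 0.016 0.001 0.537 0.007")

```text
time: 3.37
position: [0.5582, -0.0051, 0.1236]
tool_rot: [0.684, 0.73, 0.0, 0.0]
ft_force: [-1.0, -0.1, -0.6]
grip_width: 0.0411
grip_force: 0.0
```

>>> move_arm(motion="-1 0 0 0 0;-1 0 0 0 0;-1 0 0 0 0;-1 0 0 0 0;-1 0 0 0 0;-1 0 0 0 0;-1 0 0 0 0;-1 0 0 0 0")

```text
time: 4.03
position: [0.5582, -0.0052, 0.1231]
tool_rot: [0.684, 0.73, 0.0, 0.0]
ft_force: [1.0, 0.9, -0.9]
grip_width: 0.0181
grip_force: 40.0
```

>>> move_arm(motion="-1 0 0 0 -0.04;-1 0 0 0 -0.08;-1 0 0 0 -0.12;-1 0 0 0 -0.16;-1 0 0 0 -0.2;-1 0 0 0 -0.24;-1 0 0 0 -0.28;-1 0 0 0 -0.32;-1 0 0 0 -0.36;-1 0 0 0 -0.4;-1 0 0 0 -0.44;-1 0 0 0 -0.44")

```text
time: 5.03
position: [0.5565, -0.0055, 0.123]
tool_rot: [0.06, 0.998, -0.0, -0.002]
ft_force: [-3.5, -2.0, 0.9]
grip_width: 0.0182
grip_force: 40.0
```

```bash
sed -i 's/deg2rad(-3.8)/deg2rad(-4.0)/' h.py; python3 - <<'E'
from h import *
o=robot.get_obs();print(wclamp(o["position"]),o["moment"])
plan([*clampw(wclamp(o["position"])[0],.103),.1236],86)
E
```

```text
[-0.00322572  0.03402047] [-0.17246954  0.37411171 -0.04200538]
t 5.03 pos [ 0.5565 -0.0055  0.123 ] yaw 83.11 F [-3.5 -2.   0.9] w 0.0182 grip 40.0 q6 -1.66
SHIFT [ 0.0174  0.3445 -0.0034] TURN -0.0161
```

>>> move_arm(motion="-1 0.003 0.05 0 0;-1 0.006 0.1 0 0;-1 0.008 0.15 0 0;-1 0.01 0.2 0 0;-1 0.013 0.25 0 0;-1 0.015 0.3 0 0;-1 0.017 0.33 0 0;-1 0.017 0.335 0 0;-1 0.017 0.335 0 0;-1 0.017 0.335 0 0")

```text
time: 5.87
position: [0.5613, 0.0625, 0.1229]
tool_rot: [0.061, 0.998, -0.0, -0.002]
ft_force: [-5.5, -2.7, 2.5]
grip_width: 0.0185
grip_force: 40.0
```

>>> move_arm(motion="1 0 0 0 0;1 0 0 0 0;1 0 0 0 0;1 0 0 0 0;1 0 0 0 0;1 0 0 0 0;1 0 0 -0.2 0;1 0 0 -0.4 0;1 0 0 -0.5 0;1 0 0 -0.5 0")

```text
time: 6.7
position: [0.5668, 0.0616, 0.2285]
tool_rot: [0.061, 0.998, -0.0, 0.006]
ft_force: [0.8, 0.8, -1.2]
grip_width: 0.0769
grip_force: 0.0
```

```bash
python3 - <<'E'
from h import *
p,W=cloud("wrist");im,h=ortho(p,W,.4,.85,-.25,.2,.001)
cv2.imwrite("pics/wrist2.png",p[:,:,::-1])
W=W.reshape(-1,3);c=p.reshape(-1,3);ok=np.isfinite(W[:,2]);W=W[ok];c=c[ok]
xy=wclamp(W)
def reg(x0,x1,y0,y1,z0,z1): return (xy[:,0]>x0)&(xy[:,0]<x1)&(xy[:,1]>y0)&(xy[:,1]<y1)&(W[:,2]>z0)&(W[:,2]<z1)
for n,k in (("knobtop",reg(-.05,.05,.05,.15,.138,.155)),("jawtop",reg(-.1,.1,0,.2,.099,.109)),("bed",reg(-.12,.09,-.2,.2,.045,.056)),("cheek",reg(-.1,.1,-.2,-.05,.095,.105))):
    if k.sum()>5: print(n,k.sum(),cv2.minAreaRect((xy[k]*1000).astype(np.float32)),W[k,2].mean())
hsv=cv2.cvtColor(c[None],cv2.COLOR_RGB2HSV)[0].astype(int)
g=reg(-.1,.1,-.11,.03,.058,.08)&(hsv[:,0]>20)&(hsv[:,0]<38)&(hsv[:,1]>100)
q=xy[g]*1000;im=np.zeros((200,200),np.uint8);im[(q[:,0]+100).astype(int),(q[:,1]+150).astype(int)]=255
im=cv2.morphologyEx(im,cv2.MORPH_CLOSE,np.ones((3,3)))
for k in cv2.findContours(im,cv2.RETR_EXTERNAL,cv2.CHAIN_APPROX_NONE)[0]:
    if cv2.contourArea(k)>100:
        (cc,s,a)=cv2.minAreaRect(k);print(" offcut clamp x,y",cc[1]-100,cc[0]-150,np.round(s,1),round(a,1))
plan([.4405,.328,.25],-4)
E
```

```text
knobtop 1273 ((-1.102499008178711, 102.22982025146484), (15.34260368347168, 54.816078186035156), 86.3987045288086) 0.1459291029742299
jawtop 5886 ((-4.862903594970703, 97.97898864746094), (75.34416961669922, 109.09729766845703), 89.34046936035156) 0.10353584752949233
bed 15437 ((4.333595275878906, 7.43212890625), (265.9686584472656, 168.97808837890625), 89.83460998535156) 0.049834648729460494
cheek 1524 ((-13.341865539550781, -111.7828369140625), (27.287425994873047, 93.03175354003906), 89.9997787475586) 0.09924852266929529
 offcut clamp x,y 47.038238525390625 -52.07453155517578 [24.1 54.7] 84.6
 offcut clamp x,y 14.766952514648438 -52.358795166015625 [23.5 55.9] 85.0
 offcut clamp x,y -21.583877563476562 -54.97853088378906 [53.7 23. ] 4.9
 offcut clamp x,y -52.352455139160156 -60.12294006347656 [21.2 54.3] 84.8
t 6.75 pos [0.565  0.0617 0.2259] yaw 82.95 F [-0.8 -0.3 -0.5] w 0.0807 grip 0.0 q6 -1.54
SHIFT [ 0.7805  1.245  -0.1254] TURN 0.4831
```

View pics/wrist2.png

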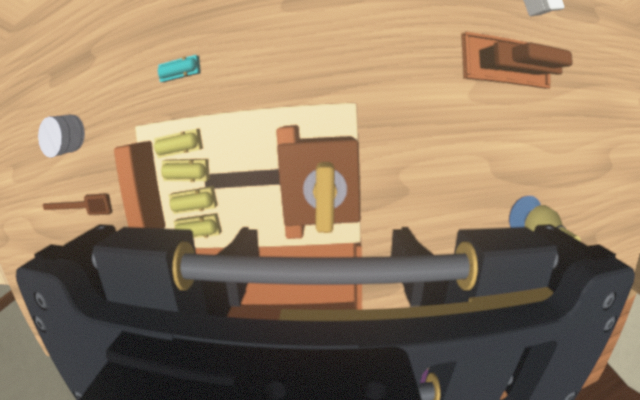

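The wrist view shows the jaw fully open (knob at (325,190)) with all four offcuts still lying at (165–205, 140–225). The brush is at (525,55) in its rest. Next I go to the brush.

>>> move_arm(motion="1 0.39 0.62 -0.06 0.483;1 0.39 0.62 -0.06 0.483;1 0.39 0.62 -0.06 0.483;1 0.39 0.62 -0.06 0.483;1 0.39 0.62 -0.06 0.483;1 0.39 0.62 -0.06 0.483;1 0.39 0.62 -0.06 0.483;1 0.39 0.62 -0.06 0.483;1 0.39 0.62 -0.06 0.483;1 0.39 0.62 -0.06 0.483;1 0.39 0.62 -0.06 0.483;1 0.39 0.62 -0.06 0.483")

```text
time: 7.75
position: [0.4996, 0.1942, 0.2333]
tool_rot: [0.72, 0.694, -0.001, -0.001]
ft_force: [0.4, 0.2, 0.3]
grip_width: 0.0871
grip_force: 0.0
```

```bash
python3 - <<'E'
from h import *
p,W=cloud("wrist")
W=W.reshape(-1,3);c=p.reshape(-1,3);ok=np.isfinite(W[:,2]);W=W[ok];c=c[ok]
hsv=cv2.cvtColor(c[None],cv2.COLOR_RGB2HSV)[0].astype(int)
def reg(z0,z1): return (W[:,0]>.37)&(W[:,0]<.52)&(W[:,1]>.22)&(W[:,1]<.43)&(W[:,2]>z0)&(W[:,2]<z1)&((hsv[:,1]>90))
for n,k in (("handle",reg(.088,.102)),("back",reg(.055,.068)),("rest",reg(.0105,.02))):
    if k.sum()>5: print(n,k.sum(),cv2.minAreaRect((W[k][:,:2]*1000).astype(np.float32)),W[k,2].mean())
plan([.4405,.328,.25],-4)
E
```

```text
handle 1497 ((442.38690185546875, 328.5030822753906), (69.62063598632812, 20.483556747436523), 86.19580078125) 0.09827486897776917
back 1113 ((442.6652526855469, 328.701416015625), (103.53514862060547, 30.48286247253418), 85.62760925292969) 0.060298300913789564
rest 1075 ((440.258544921875, 328.13665771484375), (142.94155883789062, 62.886383056640625), 84.79782104492188) 0.013469510799376973
t 7.8 pos [0.4997 0.1943 0.2334] yaw -2.31 F [ 0.2  0.5 -0.1] w 0.0871 grip 0.0 q6 0.2
SHIFT [ 0.6562 -0.3231 -0.0825] TURN 0.0094
```

>>> move_arm(motion="1 0.66 -0.313 0.1 0.0105;1 0.66 -0.313 0.1 0.0105;1 0.66 -0.313 0.1 0.0105;1 0.66 -0.313 0.1 0.0105;1 0.66 -0.313 0.3 0.0105;1 0.66 -0.313 0.45 0.0105;1 0.66 -0.313 0.6 0.0105;1 0.66 -0.313 0.7 0.0105;1 0.66 -0.313 0.797 0.0105;1 0.66 -0.313 0.797 0.0105;1 0.66 -0.313 0.797 0.0105")

```text
time: 8.72
position: [0.4407, 0.3275, 0.0741]
tool_rot: [0.728, 0.685, -0.002, -0.001]
ft_force: [0.2, 0.8, 0.5]
grip_width: 0.0874
grip_force: 0.0
```

>>> move_arm(motion="-1 0 0 0 0;-1 0 0 0 0;-1 0 0 0 0;-1 0 0 0 0;-1 0 0 0 0;-1 0 0 0 0;-1 0 0 0 0;-1 0 0 0 0;-1 0 0 0 0;-1 0 0 0 0;-1 0 0 0 0;-1 0 0 0 0")

```text
time: 9.72
position: [0.442, 0.3282, 0.0757]
tool_rot: [0.729, 0.685, -0.0, -0.0]
ft_force: [0.6, -0.1, -0.1]
grip_width: 0.0197
grip_force: 39.9
```

```bash
python3 - <<'E'
from h import *
plan([*clampw(-.11,-.043),.222],-4)
E
```

```text
t 9.72 pos [0.442  0.3282 0.0757] yaw -3.6 F [ 0.6 -0.1 -0.1] w 0.0197 grip 39.9 q6 0.5
SHIFT [-2.0107  0.1392 -0.7315] TURN 0.0022
```

>>> move_arm(motion="-1 0 0 -0.2 0;-1 0 0 -0.4 0;-1 0 0 -0.6 0;-1 0 0 -0.73 0;-1 -0.15 0.01 -0.73 0;-1 -0.35 0.03 -0.73 0;-1 -0.55 0.05 -0.73 0;-1 -0.75 0.07 -0.73 0;-1 -0.95 0.07 -0.73 0;-1 -1 0.07 -0.73 0;-1 -1 0.07 -0.73 0")

```text
time: 10.63
position: [0.4429, 0.1252, 0.2215]
tool_rot: [0.731, 0.683, -0.001, -0.0]
ft_force: [-0.9, 0.3, -1.9]
grip_width: 0.02
grip_force: 39.9
```

>>> move_arm(motion="-1 -0.2 0.01 0 0;-1 -0.4 0.03 0 0;-1 -0.6 0.05 0 0;-1 -0.8 0.07 0 0;-1 -0.95 0.07 0 0;-1 -1 0.07 0 0;-1 -1 0.07 0 0;-1 -1 0.07 0 0")

```text
time: 11.3
position: [0.4448, -0.0716, 0.2215]
tool_rot: [0.729, 0.684, 0.0, -0.001]
ft_force: [-0.4, 0.4, -2.0]
grip_width: 0.0196
grip_force: 39.9
```

```bash
python3 - <<'E'
from h import *
p,W=cloud("side");cv2.imwrite("pics/side3.png",cv2.resize(p[120:300,200:460],None,fx=2.5,fy=2.5)[:,:,::-1])
plan([*clampw(-.105,-.043),.1222],-4)
plan([*clampw(.085,-.043),.1222],-4)
E
```

```text
t 11.35 pos [ 0.4446 -0.071   0.2215] yaw -3.55 F [-0.2  0.3 -1.9] w 0.02 grip 39.9 q6 -0.35
SHIFT [-0.0205  0.0265  0.4963] TURN 0.0025
t 11.35 pos [ 0.4446 -0.071   0.2215] yaw -3.55 F [-0.2  0.3 -1.9] w 0.02 grip 39.9 q6 -0.35
SHIFT [-0.0279  0.9765  0.4952] TURN 0.0025
```

View pics/side3.png

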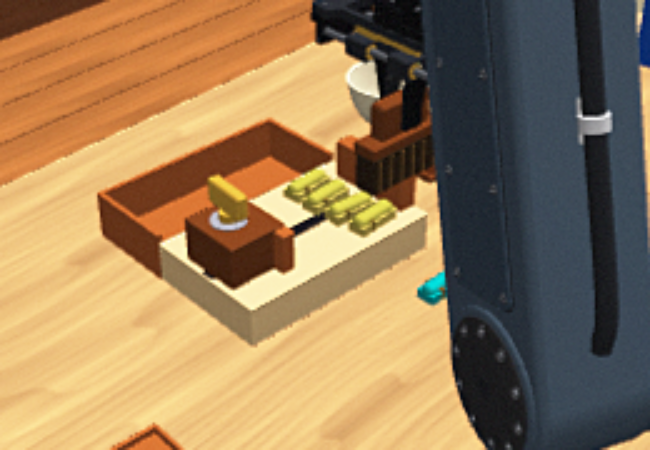

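Side view: the brush is held upright just short of the bed, with the offcuts untouched at (290–395,180–215 in the crop). I'll lower it behind the near edge and sweep.

>>> move_arm(motion="-1 -0.01 0.026 0.15 0.0025;-1 -0.01 0.026 0.3 0.0025;-1 -0.01 0.026 0.42 0.0025;-1 -0.01 0.026 0.496 0.0025;-1 -0.01 0.026 0.496 0.0025;-1 -0.01 0.026 0.496 0.0025")

```text
time: 11.85
position: [0.4495, -0.0732, 0.1221]
tool_rot: [0.731, 0.683, -0.0, -0.001]
ft_force: [0.3, 0.3, -1.6]
grip_width: 0.0197
grip_force: 39.9
```

>>> move_arm(motion="-1 0 0.04 0 0;-1 0 0.08 0 0;-1 0 0.12 0 0;-1 0 0.16 0 0;-1 0 0.2 0 0;-1 0 0.24 0 0;-1 0 0.28 0 0;-1 0 0.32 0 0;-1 0 0.36 0 0;-1 0 0.4 0 0;-1 0 0.44 0 0;-1 0 0.48 0 0")

```text
time: 12.85
position: [0.5466, -0.0819, 0.1224]
tool_rot: [0.732, 0.682, 0.0, 0.0]
ft_force: [-0.7, 0.2, -1.4]
grip_width: 0.0196
grip_force: 39.9
```

```bash
python3 - <<'E'
from h import *
p,W=cloud("scene");cv2.imwrite("pics/scene4.png",cv2.resize(p[170:330,220:420],None,fx=3,fy=3)[:,:,::-1])
o=robot.get_obs();print(wclamp(o["position"]))
plan([*clampw(.085,-.041),.1222],-4)
E
```

```text
[-0.00529482 -0.04332755]
t 12.9 pos [ 0.549  -0.0826  0.1227] yaw -4.06 F [ 2.6 -0.  -0.9] w 0.0199 grip 39.9 q6 -0.28
SHIFT [0.0121 0.4514 0.0043] TURN -0.0003
```

View pics/scene4.png

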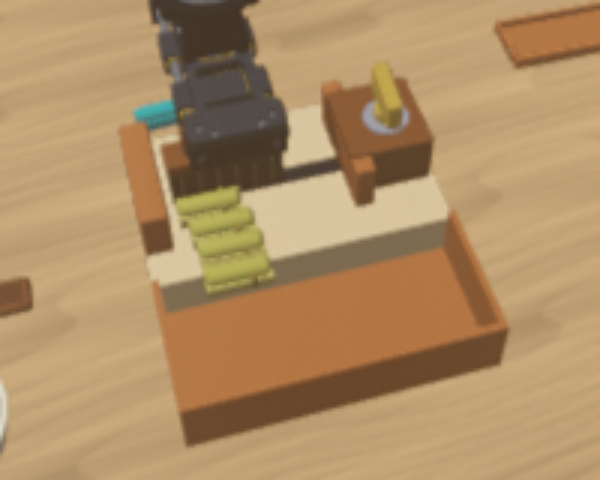

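The four offcuts are being pushed as a pack towards the tray (pack at (175–270, 190–290) in the crop). I'll carry on past the far edge.

>>> move_arm(motion="-1 0.01 0.04 0 0;-1 0.01 0.08 0 0;-1 0.01 0.12 0 0;-1 0.01 0.16 0 0;-1 0.01 0.2 0 0;-1 0.01 0.24 0 0;-1 0.01 0.28 0 0;-1 0.01 0.32 0 0;-1 0.01 0.36 0 0;-1 0.01 0.4 0 0;-1 0.01 0.44 0 0;-1 0.01 0.48 0 0")

```text
time: 13.9
position: [0.6423, -0.0867, 0.1225]
tool_rot: [0.732, 0.682, -0.0, -0.0]
ft_force: [-0.5, -0.3, -1.5]
grip_width: 0.0194
grip_force: 39.9
```

>>> move_arm(motion="-1 0 0.02 0 0;-1 0 0.02 0 0;-1 0 0.02 0 0")

```text
time: 14.15
position: [0.6457, -0.0869, 0.1224]
tool_rot: [0.732, 0.682, -0.0, -0.0]
ft_force: [0.5, -0.2, -2.5]
grip_width: 0.0198
grip_force: 39.9
```

```bash
python3 - <<'E'
from h import *
p,W=cloud("scene");cv2.imwrite("pics/scene5.png",cv2.resize(p[170:330,220:420],None,fx=3,fy=3)[:,:,::-1])
o=robot.get_obs();print(wclamp(o["position"]))
W=W.reshape(-1,3);c=p.reshape(-1,3);ok=np.isfinite(W[:,2]);W=W[ok];c=c[ok]
hsv=cv2.cvtColor(c[None],cv2.COLOR_RGB2HSV)[0].astype(int);xy=wclamp(W)
g=(abs(xy[:,0])<.21)&(abs(xy[:,1])<.14)&(W[:,2]<.09)&(hsv[:,0]>20)&(hsv[:,0]<38)&(hsv[:,1]>110)
q=xy[g]*1000;print(g.sum(),np.percentile(q,[2,50,98],axis=0),np.percentile(W[g,2],[2,50,98]))
plan([*clampw(-.08,-.04),.2],-4)
E
```

```text
[ 0.09104003 -0.04088876]
616 [[106.79032103 -87.12305971]
 [145.96688522 -59.11676941]
 [178.39092534 -30.03056854]] [0.02377249 0.03754858 0.05175448]
t 14.2 pos [ 0.6453 -0.0868  0.1224] yaw -4.04 F [ 0.5  0.4 -1.3] w 0.0195 grip 39.9 q6 -0.23
SHIFT [ 0.0038 -0.8555 -0.3875] TURN -0.0002
```

View pics/scene5.png

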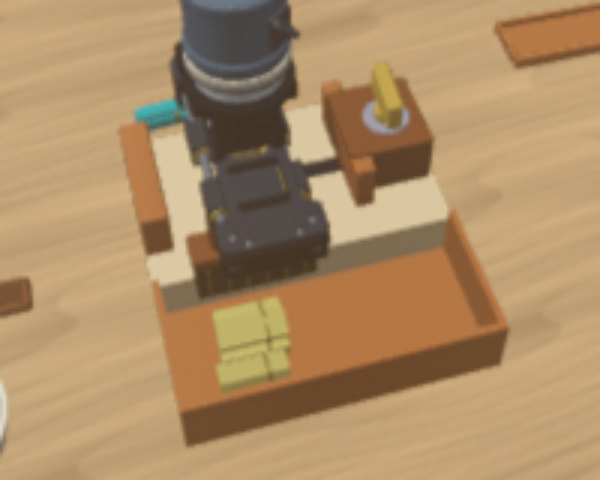

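>>> move_arm(motion="-1 0 0 -0.15 0;-1 0 0 -0.3 0;-1 0 0 -0.5 0;-1 0 -0.2 -0.55 0;-1 0 -0.4 -0.55 0;-1 0 -0.6 -0.55 0;-1 0 -0.8 -0.55 0;-1 0 -1 -0.55 0;-1 0 -1 -0.55 0;-1 0 -1 -0.55 0")

```text
time: 15.03
position: [0.4423, -0.0716, 0.2324]
tool_rot: [0.732, 0.681, -0.001, -0.001]
ft_force: [1.1, -0.8, -0.7]
grip_width: 0.0197
grip_force: 39.9
```

```bash
python3 - <<'E'
from h import *
p,W=cloud("scene");cv2.imwrite("pics/scene6.png",cv2.resize(p[170:330,220:420],None,fx=3,fy=3)[:,:,::-1])
W=W.reshape(-1,3);c=p.reshape(-1,3);ok=np.isfinite(W[:,2]);W=W[ok];c=c[ok]
hsv=cv2.cvtColor(c[None],cv2.COLOR_RGB2HSV)[0].astype(int);xy=wclamp(W)
g=(abs(xy[:,0])<.21)&(abs(xy[:,1])<.14)&(W[:,2]<.09)&(hsv[:,0]>20)&(hsv[:,0]<38)&(hsv[:,1]>110)
q=xy[g]*1000;print(g.sum(),np.percentile(q,[2,50,98],axis=0),np.percentile(W[g,2],[2,50,98]))
for a in range(75,190,12):
    k=g&(xy[:,0]*1000>=a)&(xy[:,0]*1000<a+12)
    if k.sum()>3: print(a,k.sum(),np.round(W[k,2].mean(),4),np.round(np.percentile(xy[k,1],[5,95]),3))
plan([.442,.3285,.24],-4.2)
E
```

```text
532 [[106.21096222 -84.40434785]
 [143.19173194 -57.98779854]
 [175.85330876 -29.87795311]] [0.01837389 0.03264491 0.05157788]
99 43 0.0291 [-0.079 -0.032]
123 106 0.0485 [-0.082 -0.031]
135 203 0.0388 [-0.082 -0.032]
147 67 0.0246 [-0.081 -0.033]
159 58 0.025 [-0.085 -0.037]
171 46 0.0256 [-0.086 -0.037]
183 7 0.0584 [-0.074 -0.04 ]
t 15.08 pos [ 0.4454 -0.0727  0.2331] yaw -4.09 F [ 0.8 -0.8 -1.4] w 0.0199 grip 39.9 q6 -0.34
SHIFT [ 1.9997 -0.1601 -0.0355] TURN 0.0006
```

View pics/scene6.png

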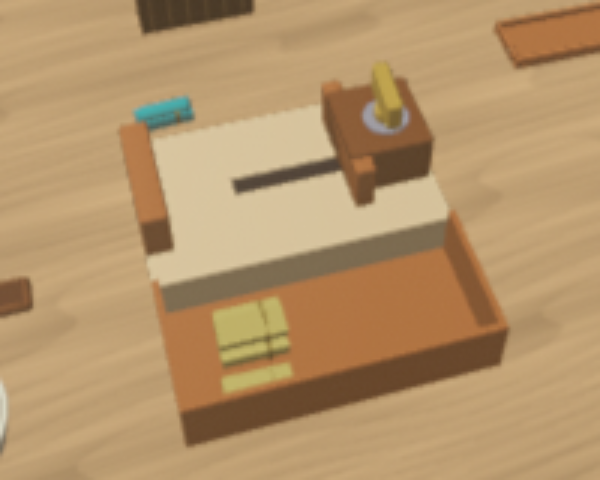

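The bed is clear and the offcuts are heaped in the tray at (215–290,300–390). Next, the brush goes back to its rest.

>>> move_arm(motion="-1 0.2 -0.02 0 0;-1 0.4 -0.03 0 0;-1 0.6 -0.05 0 0;-1 0.8 -0.07 0 0;-1 1 -0.08 0 0;-1 1 -0.08 0 0;-1 1 -0.08 0 0")

```text
time: 15.67
position: [0.4458, 0.13, 0.2329]
tool_rot: [0.73, 0.684, 0.001, 0.001]
ft_force: [0.2, -1.3, -2.4]
grip_width: 0.02
grip_force: 39.9
```

>>> move_arm(motion="-1 0.2 -0.02 0 0;-1 0.4 -0.03 0 0;-1 0.6 -0.05 0 0;-1 0.8 -0.07 0 0;-1 0.95 -0.08 0 0;-1 1 -0.08 0 0;-1 1 -0.08 0 0;-1 1 -0.08 0 0")

```text
time: 16.33
position: [0.4433, 0.3272, 0.2322]
tool_rot: [0.732, 0.682, -0.001, 0.0]
ft_force: [-0.6, -0.5, -1.4]
grip_width: 0.0193
grip_force: 39.9
```

```bash
python3 - <<'E'
from h import *
plan([.441,.3282,.0755],-4.)
E
```

```text
t 16.33 pos [0.4433 0.3272 0.2322] yaw -4.06 F [-0.6 -0.5 -1.4] w 0.0193 grip 39.9 q6 0.51
SHIFT [ 0.0053 -0.0115  0.7833] TURN -0.0003
```

Lower, release and rise.

>>> move_arm(motion="-1 0.005 -0.01 0.15 0;-1 0.005 -0.01 0.3 0;-1 0.005 -0.01 0.45 0;-1 0.005 -0.01 0.6 0;-1 0.005 -0.01 0.7 0;-1 0.005 -0.01 0.75 0;-1 0.005 -0.01 0.775 0;-1 0.005 -0.01 0.782 0;-1 0.005 -0.01 0.782 0;1 0.005 -0.01 0.782 0;1 0.005 -0.01 0.782 0;1 0.005 -0.01 0.782 0")

```text
time: 17.33
position: [0.4414, 0.3301, 0.0775]
tool_rot: [0.732, 0.682, 0.001, 0.0]
ft_force: [-0.3, 0.6, 0.0]
grip_width: 0.0327
grip_force: 0.0
```

>>> move_arm(motion="1 0 0 0 0;1 0 0 0 0;1 0 0 0 0;1 0 0 0 0;1 0 0 -0.15 0;1 0 0 -0.4 0;1 0 0 -0.6 0;1 0 0 -0.8 0;1 0 0 -0.8 0")

```text
time: 18.08
position: [0.4445, 0.3318, 0.2437]
tool_rot: [0.732, 0.682, 0.007, 0.002]
ft_force: [0.1, -0.5, 1.1]
grip_width: 0.0855
grip_force: 0.0
```

```bash
python3 - <<'E'
from h import *
p,W=cloud("wrist")
W=W.reshape(-1,3);c=p.reshape(-1,3);ok=np.isfinite(W[:,2]);W=W[ok];c=c[ok]
hsv=cv2.cvtColor(c[None],cv2.COLOR_RGB2HSV)[0].astype(int)
def reg(z0,z1): return (W[:,0]>.37)&(W[:,0]<.52)&(W[:,1]>.22)&(W[:,1]<.43)&(W[:,2]>z0)&(W[:,2]<z1)&((hsv[:,1]>90))
for n,k in (("handle",reg(.088,.102)),("back",reg(.055,.068)),("rest",reg(.0105,.02))):
    if k.sum()>5: print(n,k.sum(),cv2.minAreaRect((W[k][:,:2]*1000).astype(np.float32)),W[k,2].mean())
p,W=cloud("scene")
k=(W[...,0]>.33)&(W[...,0]<.6)&(W[...,1]<-.22)&(W[...,1]>-.45)&(W[...,2]>.045)&(W[...,2]<.065)
print("caddy",k.sum(),cv2.minEnclosingCircle((W[k][:,:2]*1000).astype(np.float32)),W[k][:,2].mean())
plan([.448,-.3265,.23],-4.)
E
```

```text
handle 1301 ((442.3731689453125, 329.92510986328125), (71.13095092773438, 20.102436065673828), 85.24541473388672) 0.09871509855315555
back 1013 ((442.6582336425781, 330.95263671875), (102.61206817626953, 29.088747024536133), 86.18817138671875) 0.060309055158160256
rest 1148 ((440.4534912109375, 328.2076721191406), (142.87954711914062, 62.68993377685547), 84.4888916015625) 0.013247769369032296
caddy 347 ((446.9539489746094, -325.17462158203125), 31.23982810974121) 0.05400054449230814
t 18.18 pos [0.4418 0.3303 0.2387] yaw -4.04 F [ 0.5 -0.3 -0.2] w 0.0863 grip 0.0 q6 0.51
SHIFT [-3.2738  0.2617  0.0352] TURN -0.0002
```

>>> move_arm(motion="1 -1 0.08 0 0;1 -1 0.08 0 0;1 -1 0.08 0 0;1 -1 0.08 0 0;1 -1 0.08 0 0;1 -1 0.08 0 0")

```text
time: 18.68
position: [0.4408, 0.1239, 0.2339]
tool_rot: [0.734, 0.68, -0.003, -0.001]
ft_force: [0.0, 0.8, -0.5]
grip_width: 0.087
grip_force: 0.0
```

>>> move_arm(motion="1 -1 0.08 0 0;1 -1 0.08 0 0;1 -1 0.08 0 0;1 -1 0.08 0 0;1 -1 0.08 0 0;1 -1 0.08 0 0")

```text
time: 19.18
position: [0.4447, -0.0767, 0.2346]
tool_rot: [0.734, 0.68, -0.001, 0.0]
ft_force: [0.7, 0.6, -0.0]
grip_width: 0.087
grip_force: 0.0
```

>>> move_arm(motion="1 -0.9 0.08 0 0;1 -0.9 0.08 0 0;1 -0.9 0.08 0 0;1 -0.9 0.08 0 0;1 -0.9 0.08 0 0;1 -0.9 0.08 0 0;1 -0.9 0.08 0 0")

```text
time: 19.77
position: [0.4467, -0.251, 0.2344]
tool_rot: [0.732, 0.681, 0.0, -0.002]
ft_force: [-0.3, -0.4, -0.4]
grip_width: 0.087
grip_force: 0.0
```

```bash
python3 - <<'E'
from h import *
for n in("wrist","scene"):
    p,W=cloud(n);s=p.max(2).astype(int)-p.min(2)
    k=(W[...,0]>.33)&(W[...,0]<.6)&(W[...,1]<-.22)&(W[...,1]>-.45)&(W[...,2]>.048)&(W[...,2]<.062)&(s<60)
    if k.sum()>5: print("caddy",k.sum(),cv2.minEnclosingCircle((W[k][:,:2]*1000).astype(np.float32)),W[k][:,2].mean())
plan([.4475,-.326,.024],-4.)
E
```

```text
caddy 1685 ((446.7498779296875, -322.04718017578125), 30.152427673339844) 0.054419461983959874
caddy 324 ((447.7666015625, -325.6490173339844), 31.752023696899414) 0.05455548612414686
t 19.87 pos [ 0.4468 -0.2497  0.235 ] yaw -3.97 F [-0.7  0.4  0.3] w 0.0873 grip 0.0 q6 -0.66
SHIFT [-0.3836  0.033   1.0538] TURN 0.0002
```

>>> move_arm(motion="1 -0.366 0.025 0.1 0;1 -0.366 0.025 0.2 0;1 -0.366 0.025 0.4 0;1 -0.366 0.025 0.6 0;1 -0.366 0.025 0.7 0;1 -0.366 0.025 0.7 0;1 -0.366 0.025 0.7 0")

```text
time: 20.45
position: [0.447, -0.3233, 0.0954]
tool_rot: [0.731, 0.682, 0.0, -0.002]
ft_force: [0.2, -0.1, 0.5]
grip_width: 0.0869
grip_force: 0.0
```

>>> move_arm(motion="1 0 0 0.15 0;1 0 0 0.3 0;1 0 0 0.355 0;1 0 0 0.355 0;-1 0 0 0.355 0;-1 0 0 0.355 0;-1 0 0 0.355 0;-1 0 0 0.355 0;-1 0 0 0.355 0;-1 0 0 0.355 0;-1 0 0 0.355 0;-1 0 0 0.355 0", newtons=20)

```text
time: 21.45
position: [0.4472, -0.326, 0.0261]
tool_rot: [0.732, 0.682, -0.0, 0.0]
ft_force: [-1.0, 0.1, 6.5]
grip_width: 0.0597
grip_force: 20.0
```

>>> move_arm(motion="-1 0 0 0 0;-1 0 0 0 0;-1 0 0 -0.1 0;-1 0 0 -0.3 0;-1 0 0 -0.5 0;-1 0 0 -0.7 0;-1 0 0 -0.8 0;-1 0 0 -0.8 0")

```text
time: 22.12
position: [0.4496, -0.328, 0.1902]
tool_rot: [0.732, 0.682, 0.0, 0.006]
ft_force: [0.7, -1.0, -1.4]
grip_width: 0.0594
grip_force: 20.0
```

```bash
python3 - <<'E'
from h import *
plan([*clampw(0,-.068),.1895],-4.)
E
```

```text
t 22.12 pos [ 0.4496 -0.328   0.1902] yaw -4.05 F [ 0.7 -1.  -1.4] w 0.0594 grip 20.0 q6 -0.76
SHIFT [ 1.1362  0.4356 -0.0013] TURN -0.0003
```

>>> move_arm(motion="-1 0.18 0.07 -0.02 0;-1 0.36 0.14 -0.02 0;-1 0.54 0.21 -0.02 0;-1 0.72 0.28 -0.02 0;-1 0.9 0.35 -0.02 0;-1 1 0.42 -0.02 0;-1 1 0.436 -0.02 0;-1 1 0.436 -0.02 0")

```text
time: 22.78
position: [0.5484, -0.131, 0.1874]
tool_rot: [0.731, 0.683, -0.001, -0.001]
ft_force: [0.1, -0.7, -2.3]
grip_width: 0.0593
grip_force: 20.0
```

>>> move_arm(motion="-1 0.13 0 0 0;-1 0.13 0 0 0;-1 0.13 0 0 0;-1 0.13 0 0 0")

```text
time: 23.12
position: [0.5494, -0.1075, 0.1884]
tool_rot: [0.732, 0.681, -0.001, -0.0]
ft_force: [0.2, -0.0, -2.7]
grip_width: 0.0596
grip_force: 20.0
```

```bash
python3 - <<'E'
from h import *
o=robot.get_obs();print("tcp clamp",wclamp(o["position"]),o["position"][2])
for n in("wrist","scene"):
    p,W=cloud(n);s=p.max(2).astype(int)-p.min(2)
    xy=wclamp(W);k=(abs(xy[...,0])<.08)&(abs(xy[...,1]+.07)<.07)&(W[...,2]>.205)&(W[...,2]<.23)
    q=(xy[k]*1000).astype(np.float32);print(n,k.sum())
    if k.sum()>5: print(np.percentile(q,[1,99],axis=0),cv2.minEnclosingCircle(q),W[k][:,2].mean())
    cv2.imwrite(f"pics/c_{n}.png",p[:,:,::-1])
plan([*clampw(0,-.069),.077],-4.)
E
```

```text
tcp clamp [-0.0031154  -0.06822501] 0.1884406085978612
wrist 9059
[[-39.37383377 -85.87297653]
 [ 34.63362724 -35.84115807]] ((-2.6057968139648438, -57.23131561279297), 41.69124221801758) 0.21691339432462717
scene 59
[[-38.40034554 -81.20522308]
 [-26.10962971 -56.68148071]] ((-33.51097106933594, -68.1316146850586), 14.080321311950684) 0.22141265497490936
t 23.22 pos [ 0.5498 -0.1078  0.1888] yaw -4.14 F [ 1.3  0.3 -2.1] w 0.0593 grip 20.0 q6 -0.32
SHIFT [-0.0026  0.0139  0.559 ] TURN -0.0008
```

View pics/c_scene.png

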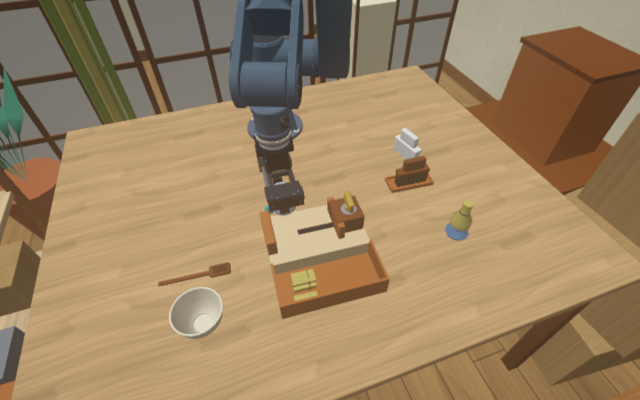

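The caddy is held above the bed near the cheek at (285,205), and everything else is in place. Lowering it now.

>>> move_arm(motion="-1 -0.008 0.014 0.12 0;-1 -0.008 0.014 0.25 0;-1 -0.008 0.014 0.38 0;-1 -0.008 0.014 0.47 0;-1 -0.008 0.014 0.52 0;-1 -0.008 0.014 0.545 0;-1 -0.008 0.014 0.558 0;-1 -0.008 0.014 0.56 0;-1 -0.008 0.014 0.56 0")

```text
time: 23.97
position: [0.5537, -0.1087, 0.078]
tool_rot: [0.732, 0.682, 0.0, 0.001]
ft_force: [0.5, 0.3, -2.1]
grip_width: 0.06
grip_force: 20.0
```

>>> move_arm(motion="1 0 0 0 0;1 0 0 0 0;1 0 0 0 0;1 0 0 0 0;1 0 0 0 0;1 0 0 0 0;1 0 0 0 0;1 0 0 -0.1 0;1 0 0 -0.3 0;1 0 0 -0.5 0;1 0 0 -0.7 0;1 0 0 -0.7 0")

```text
time: 24.97
position: [0.5577, -0.11, 0.2251]
tool_rot: [0.732, 0.682, 0.003, 0.007]
ft_force: [0.8, -0.1, -0.0]
grip_width: 0.0871
grip_force: 0.0
```

```bash
python3 - <<'E'
from h import *
for n in("wrist","scene"):
    p,W=cloud(n);s=p.max(2).astype(int)-p.min(2)
    xy=wclamp(W);q=lambda k:cv2.minAreaRect((xy[k]*1000).astype(np.float32))
    k=(abs(xy[...,0])<.08)&(xy[...,1]>-.098)&(xy[...,1]<0)&(W[...,2]>.099)&(W[...,2]<.112)
    if k.sum()>5:print(n,"caddy",k.sum(),np.percentile(xy[k],[0,100],axis=0),cv2.minEnclosingCircle((xy[k]*1000).astype(np.float32)),W[k][:,2].mean())
    k=(abs(xy[...,0])<.05)&(xy[...,1]>.04)&(xy[...,1]<.16)&(W[...,2]>.138)&(W[...,2]<.155)
    if k.sum()>5:print(n,"knob",q(k))
    k=(abs(xy[...,0])<.07)&(xy[...,1]>.03)&(xy[...,1]<.16)&(W[...,2]>.099)&(W[...,2]<.109)
    if k.sum()>5:print(n,"jaw",q(k))
plan([*clampw(-.001,.102),.23],83)
E
```

```text
wrist caddy 3204 [[-0.02671873 -0.09485404]
 [ 0.03138182 -0.03600819]] ((2.294816732406616, -65.89347839355469), 30.360809326171875) 0.10453424299565298
wrist knob ((0.8529911041259766, 94.58097076416016), (3.4541971683502197, 52.924598693847656), 89.34963989257812)
wrist jaw ((-4.560722351074219, 85.98286437988281), (52.46015167236328, 109.02713012695312), 89.698974609375)
scene caddy 358 [[-0.02661313 -0.09781526]
 [ 0.03332576 -0.03829841]] ((2.5078651905059814, -68.37269592285156), 31.251224517822266) 0.10418664272891183
scene knob ((0.4169731140136719, 99.80361938476562), (15.135575294494629, 56.87876510620117), 87.57278442382812)
scene jaw ((-3.72674560546875, 95.46123504638672), (74.74317932128906, 107.29621124267578), 89.5716552734375)
t 25.07 pos [ 0.554  -0.1087  0.2192] yaw -4.04 F [-0.8  0.2  0.2] w 0.0872 grip 0.0 q6 -0.32
SHIFT [ 0.855  -0.0128 -0.0552] TURN -0.4836
```

>>> move_arm(motion="1 0.855 -0.013 -0.05 -0.483;1 0.855 -0.013 -0.05 -0.483;1 0.855 -0.013 -0.05 -0.483;1 0.855 -0.013 -0.05 -0.483;1 0.855 -0.013 -0.05 -0.483;1 0.855 -0.013 -0.05 -0.483;1 0.855 -0.013 -0.05 -0.483;1 0.855 -0.013 -0.05 -0.483;1 0.855 -0.013 -0.05 -0.483;1 0.855 -0.013 -0.05 -0.483;1 0.855 -0.013 -0.05 -0.483;1 0.855 -0.013 -0.05 -0.483")

```text
time: 26.07
position: [0.5608, 0.0626, 0.2247]
tool_rot: [0.068, 0.998, 0.0, -0.002]
ft_force: [-0.0, 0.1, -0.3]
grip_width: 0.0869
grip_force: 0.0
```

>>> move_arm(motion="1 0 0 0 -0.05;1 0 0 0 -0.05;1 0 0 0 -0.05")

```text
time: 26.32
position: [0.561, 0.0626, 0.2249]
tool_rot: [-0.008, 1.0, 0.0, -0.002]
ft_force: [0.0, 0.7, 0.2]
grip_width: 0.0869
grip_force: 0.0
```

```bash
python3 - <<'E'
from h import *
plan([*clampw(-.001,.102),.123],83)
E
```

```text
t 26.32 pos [0.561  0.0626 0.2249] yaw 90.92 F [0.  0.7 0.2] w 0.0869 grip 0.0 q6 -1.67
SHIFT [-0.0146 -0.0027  0.5096] TURN 0.044
```

>>> move_arm(motion="1 -0.005 0 0.15 0.044;1 -0.005 0 0.3 0.044;1 -0.005 0 0.42 0.044;1 -0.005 0 0.51 0.044;1 -0.005 0 0.51 0.044;-1 -0.005 0 0.51 0.044;-1 -0.005 0 0.51 0.044;-1 -0.005 0 0.51 0.044;-1 -0.005 0 0.51 0.044;-1 -0.005 0 0.51 0.044;-1 -0.005 0 0.51 0.044;-1 -0.005 0 0.51 0.044", newtons=40)

```text
time: 27.32
position: [0.5636, 0.0625, 0.1258]
tool_rot: [0.061, 0.998, -0.0, 0.001]
ft_force: [-0.1, 0.4, 0.1]
grip_width: 0.0486
grip_force: 0.0
```

>>> move_arm(motion="-1 0 0 0 0;-1 0 0 0 0;-1 0 0 0 0;-1 0 0 0 0;-1 0 0 0 0;-1 0 0 0 0;-1 0 0 0 0")

```text
time: 27.9
position: [0.5635, 0.0621, 0.1254]
tool_rot: [0.061, 0.998, -0.0, 0.0]
ft_force: [-0.4, -2.6, 2.4]
grip_width: 0.0148
grip_force: 40.3
```

```bash
python3 - <<'E'
from h import *
o=robot.get_obs();a=wclamp(o["position"]);print(a)
plan([*clampw(a[0],a[1]-.096),.123],83)
E
```

```text
[-0.00088167  0.10202753]
t 27.9 pos [0.5635 0.0621 0.1254] yaw 82.98 F [-0.4 -2.6  2.4] w 0.0148 grip 40.3 q6 -1.53
SHIFT [-0.0253 -0.4793  0.0123] TURN -0.0001
```

Slide the jaw 96 mm towards the caddy.

>>> move_arm(motion="-1 -0.003 -0.05 0 0;-1 -0.005 -0.1 0 0;-1 -0.008 -0.15 0 0;-1 -0.01 -0.2 0 0;-1 -0.013 -0.25 0 0;-1 -0.016 -0.3 0 0;-1 -0.018 -0.34 0 0;-1 -0.02 -0.38 0 0;-1 -0.022 -0.42 0 0;-1 -0.024 -0.45 0 0;-1 -0.025 -0.48 0 0;-1 -0.025 -0.48 0 0")

```text
time: 28.9
position: [0.5567, -0.0354, 0.1254]
tool_rot: [0.062, 0.998, -0.001, 0.0]
ft_force: [-0.3, -0.6, 4.3]
grip_width: 0.0151
grip_force: 40.5
```

>>> move_arm(motion="-1 0 -0.005 0 0;-1 0 -0.01 0 0;-1 0 -0.015 0 0;-1 0 -0.02 0 0;-1 0 -0.02 0 0;-1 0 -0.02 0 0")

```text
time: 29.4
position: [0.5566, -0.0377, 0.1254]
tool_rot: [0.061, 0.998, -0.0, 0.001]
ft_force: [0.6, 1.4, 4.1]
grip_width: 0.015
grip_force: 40.5
```

```bash
python3 - <<'E'
from h import *
o=robot.get_obs();a=wclamp(o["position"]);print(a,"gap est",a[1]-.042+.1)
p,W=cloud("scene");xy=wclamp(W)
k=(abs(xy[...,0])<.08)&(xy[...,1]>-.098)&(xy[...,1]<-.045)&(W[...,2]>.101)&(W[...,2]<.112)
print(cv2.minEnclosingCircle((xy[k]*1000).astype(np.float32)))
plan([*clampw(a[0],.001),.123],83)
E
```

```text
[-0.00085455  0.00193466] gap est 0.059934658988239096
((2.260178565979004, -71.81401824951172), 30.08238410949707)
t 29.45 pos [ 0.5566 -0.0377  0.1254] yaw 82.97 F [0.8 2.5 4.4] w 0.0148 grip 40.5 q6 -1.72
SHIFT [-0.0003 -0.0047  0.0119] TURN -0.0002
```

>>> move_arm(motion="-1 0 -0.005 0 0;-1 0 -0.01 0 0;-1 0 -0.01 0 0;-1 0 -0.01 0 0")

```text
time: 29.78
position: [0.5565, -0.0379, 0.1254]
tool_rot: [0.062, 0.998, 0.001, 0.001]
ft_force: [2.8, 8.8, 6.1]
grip_width: 0.0145
grip_force: 40.5
```

Snug: 9 N, with the jaw stopped at a 60 mm gap. Tightening clockwise.

>>> move_arm(motion="-1 0 0 0 0.04;-1 0 0 0 0.08;-1 0 0 0 0.12;-1 0 0 0 0.16;-1 0 0 0 0.2;-1 0 0 0 0.24;-1 0 0 0 0.28;-1 0 0 0 0.32;-1 0 0 0 0.36;-1 0 0 0 0.4;-1 0 0 0 0.43;-1 0 0 0 0.45")

```text
time: 30.78
position: [0.5562, -0.0383, 0.1254]
tool_rot: [0.696, 0.718, 0.001, -0.0]
ft_force: [1.0, 6.7, 6.4]
grip_width: 0.0149
grip_force: 40.8
```

>>> move_arm(motion="-1 0 0 0 0;-1 0 0 0 0;-1 0 0 0 0;1 0 0 0 0;1 0 0 0 0;1 0 0 0 0;1 0 0 0 0;1 0 0 0 0;1 0 0 0 0;1 0 0 -0.1 0;1 0 0 -0.3 0;1 0 0 -0.5 0")

```text
time: 31.78
position: [0.5546, -0.0395, 0.2243]
tool_rot: [0.695, 0.719, -0.001, -0.002]
ft_force: [1.2, 0.1, -0.4]
grip_width: 0.067
grip_force: 0.0
```

>>> move_arm(motion="1 -0.3 -0.5 -0.1 0;1 -0.3 -0.7 -0.1 0;1 -0.3 -0.9 -0.1 0;1 -0.3 -0.9 -0.1 0;1 -0.3 -0.9 -0.1 0;1 -0.3 -0.9 -0.1 0")

```text
time: 32.28
position: [0.3727, -0.105, 0.2448]
tool_rot: [0.696, 0.718, -0.001, -0.002]
ft_force: [-0.1, 0.0, 0.4]
grip_width: 0.0864
grip_force: 0.0
```

```bash
python3 - <<'E'
from h import *
p,W=cloud("scene");cv2.imwrite("pics/final.png",p[:,:,::-1]);xy=wclamp(W)
f=lambda k:cv2.minAreaRect((xy[k]*1000).astype(np.float32))
k=(abs(xy[...,0])<.08)&(xy[...,1]>-.098)&(xy[...,1]<-.045)&(W[...,2]>.101)&(W[...,2]<.112)
print("caddy",cv2.minEnclosingCircle((xy[k]*1000).astype(np.float32)),W[k][:,2].std())
k=(abs(xy[...,0])<.05)&(xy[...,1]>-.05)&(xy[...,1]<.07)&(W[...,2]>.138)&(W[...,2]<.155);print("knob",f(k))
k=(W[...,0]>.37)&(W[...,0]<.52)&(W[...,1]>.24)&(W[...,1]<.43)&(W[...,2]>.088)&(W[...,2]<.102)&(p[...,2]<120);print("brush",W[k].mean(0))
plan([.4,0,.3])
E
```

```text
caddy ((2.2734463214874268, -72.0511703491211), 31.065412521362305) 0.0013145696003526576
knob ((-0.2097306251525879, -0.2597312927246094), (16.97846221923828, 54.56557846069336), 6.299562931060791)
brush [0.44597247 0.32514755 0.09612219]
t 32.33 pos [ 0.3758 -0.1057  0.2452] yaw 1.81 F [ 0.3 -0.1  1. ] w 0.0867 grip 0.0 q6 -0.59
SHIFT [ 0.5244  0.1374 -0.2743] TURN 0
```

View pics/final.png

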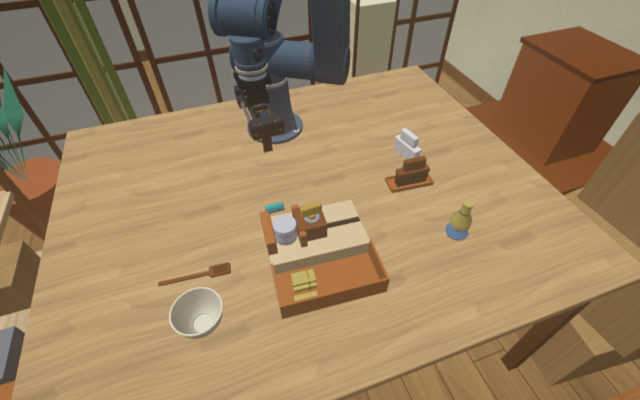

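The final view shows the caddy clamped between cheek and jaw at (286,230), the knob turned tight at (312,212), the offcuts in the tray at (304,284) and the brush in its rest at (410,172).

```bash
python3 -c "
from rig import robot
print(robot.hand_in())"
```

```text
the job is handed in; nothing more can be done
None
```

I completed every step and handed the job in; the hand-in gave no verdict, but the last camera view shows the caddy clamped at a gap of about 60 mm, the knob at about 1.46 rad, the offcuts in the tray (heaped, so I couldn't count all four there, but the bed is clear), the brush upright in its rest, and the bowl, whisk and scoop where they were.

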